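# Set the letter feeder's thickness dial, then start it

## Task

On the letter feeder, push the yellow tab round with your fingertips, without pinching it, until the dial's white index mark lines up with the red scale line. Only then press the green start button right down and let it come up again. Leave the loose things on the table and on the feeder where they stand.

Things in the scene. Friction and masses are not known exactly. Their poses are not given: they have to be found in the camera images.
- feeder: White desktop letter feeder on a dark blue base, 310 x 410 mm, 100 mm high, fixed to the table. Origin: centre of its underside; its z is up. A low grey letter tray 85 mm deep sticks out at its far side, 50 mm high. Its flat white deck is 100 mm above the origin. The dial stands on the left (+y) part of the deck, the start button on the right (-y) part.
- dial_axis (a point): Point on the dial's upright axis, at the height of the dial's top face (120 mm above the table). The dial is a flat black disc of 148 mm diameter, its top 4 mm above the white scale ring round it.
- dial (a joint): Turn of the black dial in rad: 0 when its index mark and tab point along the feeder's +x, growing counter-clockwise seen from above. It is stiff and stays where it is left (about 1.5 N sideways on the tab turns it), with stops at -1.2 and 7.5; the red line can be reached by turning either way.
- index_mark (a point): Outer end of the white index mark on the dial, in line with the tab, 75 mm from the dial axis. The mark is 3.6 mm wide and 9 mm long.
- tab_mid (a point): Middle of the yellow radial tab that rises from the dial, the only thing to push: 44 mm long (from 21 to 65 mm from the axis), 14 mm thick, its top 30 mm above the dial's top face. This point lies 43 mm from the axis, 14 mm above the dial's top face.
- target_line (a point): Inner end of the red scale line, 75 mm from the dial axis. The line is 3.6 mm wide, 24 mm long, on the fixed white scale ring (outer diameter 200 mm, top 116 mm above the table) among thin black lines 0.15 rad apart. Lined up means that the index mark comes to this point.
- start (a joint): Press depth of the green spring button in m: 0 up, 0.006 fully down; fully down takes 4 N, straight down.
- start_top (a point): Centre of the green button's top face, 32 mm in diameter, 22 mm above the deck; it stands 10 mm proud of its round black housing, 48 mm in diameter.
- stamp: Loose wooden hand stamp standing on the feeder's deck, 30 mm in diameter, 58 mm high; origin at the centre of its foot. Leave alone.
- glue: Orange glue stick standing on the table, 25 mm in diameter, 85 mm high; origin at its foot. Leave alone.
- tape: Yellow roll of tape lying flat, 90 mm in diameter, 45 mm high; origin at its underside. Leave alone.
- pen_cup: Blue cup, 76 mm in diameter, 100 mm high; origin at its underside. Leave alone.
- stapler: Red and black stapler, 125 x 34 x 47 mm, lying along its x; origin at its underside. Leave alone.
- dish: Small round steel paper-clip tin standing on the feeder's deck, 36 mm in diameter, 22 mm high; origin at the centre of its underside. Leave alone.

How it is judged:
By the outcome, as a careful person would: the job done as asked, in the order asked, and still so for the second after the job is handed in, with the robot touching nothing.
It also fails if it takes over 53 s, if anything falls off the work surface, if the arm or the gripper's body presses on something with over 40 N, if the wrist force passes 120 N, or if a joint passes its speed limit or range.

## Robot

A 6-joint arm with a two-finger parallel gripper is mounted at the origin on the work surface. World frame = base frame: x ahead of the robot, y to its left, z up, the work surface at z = 0. Lengths are in mm, angles in rad, forces in N, time in s.
With the tool pointing down it reaches from about 350 to 875 mm from the base axis. Payload 15.5 kg.
Tool frame: the origin (TCP) lies between the finger pads; the fingertips stand 14 mm ahead of it and the grasp point (between the pads) lies 5 mm behind it (robot.finger_overhang is the distance from the TCP to the fingertips, in mm); z points along the fingers, x is the direction in which the jaws open and shut, and the axes are right-handed (so a half turn about z gives the same grasp; the last joint's range is limited). The gripper opens to 85 mm and grips with 20 to 120 N. Pads are 22 mm wide; open, the fingers measure 114 mm over their backs; the gripper's body (76 mm by 85 mm) begins 54 mm behind the grasp point. The pads swing forward as they close: fully open they stand 13 mm farther back than shut.
Start: joints at [-1.389, 0.494, 1.345, -0, 1.302, -0.096], TCP at [171.401, -601.039, 211.177] pointing down, gripper open.
Joint ranges: [-2.91, 2.91], [-0.82, 2.16], [0.22, 2.67], [-1.22, 4.37], [0.12, 2.79], [-3.08, 3.08]. Speed limits (rad/s): [1.89, 1.89, 2.57, 3.01, 3.01, 3.01].

## Interface

Orientations are given as a unit quaternion [x, y, z, w].
In Python, from workcell import robot, viewer, sign_off gives the robot as it stands. The module is installed in compiled form; this text tells all that it offers. Calls block until the motion is done:
- robot.move_ptp(position, orientation): joint-space move of the TCP to a pose.
- robot.servo_line(position, rotation=None, feed=150, stop_force=None): straight line of the TCP; rotation=None keeps the orientation; feed is the mean speed in mm/s. With stop_force (N) it stops when the force on the tool has changed by that much, and returns True; else False.
- robot.goto_joints(angles): joint-space move.
- robot.move_gripper(opening, force=None): finger opening in mm; force is the grip in N (None keeps the last); returns when the fingers have stopped.
- robot.dwell(seconds).
- robot.solve_ik(position, orientation): joint angles nearest the present ones, or None.
- robot.read_state(): the state.
- viewer.get_image(name): name is "side" or "top" or "wrist"; returns a dict with "pixels" (384x512x3 uint8, red, green, blue), "depth" (384x512 float32, mm along the optical axis (not along the pixel's ray), 0 where there is no reading), "vfov" (degrees; the focal length in pixels is half the picture's height over the tangent of half this angle, whatever the lens; pixels are square), "cx", "cy" (the principal point, pixels), "origin" and "orientation" of the camera in the world. Camera axes: x right, y up, looking along -z (the intrinsics and any distortion apply to the point x, -y, -z); pixel columns grow to the right and rows downward; lengths in mm; the calibration is good to about 2 mm. The wrist camera is an equidistant fisheye: a pixel r from the principal point sees the ray r / f radians off the axis. A picture is of the moment at which its call begins.
A pose or a line that the arm cannot do raises robot.MotionError and nothing moves.
- sign_off(): hands the job in, once; it reports no verdict.
The state is a dict: "time": time; "joint_pos": joint angles; "dq": joint speeds; "tau": joint torques, N m; "tcp_pos": TCP position; "ee_rot": TCP orientation; "force": force on the tool from outside, world axes, zero at the start; "moment": the same for the moment, N m; "width": finger opening in mm.
Only numpy, scipy, OpenCV 4.12 (cv2) and the standard library are available. Lean on these libraries where they do the work, as an engineer would, in place of code of your own. Each camera call takes 0.05 s, during which the arm holds its last target.

## Working session

There is one attempt and no reset: what is moved stays moved. The work goes in short steps, each a Python script; the robot and the scene stay as the last script left them, time stands still between calls to the robot, and variables do not carry over. Pictures are saved under pics/ and viewed, and the job is handed in when it is done.

```bash
mkdir -p pics; python3 - <<'E'
from workcell import robot, viewer
import cv2, numpy as np
for n in ("side","top"):
    im=viewer.get_image(n)
    np.savez(f"pics/{n}0.npz",**im)
    cv2.imwrite(f"pics/{n}0.png",im["pixels"][:,:,::-1])
    print(n,im["vfov"],im["cx"],im["cy"],im["origin"],im["orientation"],[k for k in im])
s=robot.read_state();print(s)
E
```

```text
side 48.06114697692671 250.6856783236146 187.8262224939042 [ 265.40735384  802.2974379  1030.88710236] [-0.04381711  0.36473505  0.92111885 -0.12879626] ['pixels', 'depth', 'vfov', 'cx', 'cy', 'origin', 'orientation']
top 46.80204865300975 263.1347766394095 192.82514404278976 [ 299.48439504  -36.19656089 1589.73039204] [-0.04200814  0.04478295  0.71306342 -0.69840559] ['pixels', 'depth', 'vfov', 'cx', 'cy', 'origin', 'orientation']
{'time': 0.1, 'joint_pos': array([-1.38849311e+00,  4.94142926e-01,  1.34605915e+00,  9.41170169e-07,
        1.30248736e+00, -9.54751297e-02]), 'dq': array([ 0.0002976 , -0.00024015, -0.00146736,  0.00110744,  0.00018066,
        0.00185121]), 'tau': array([ 3.22520311e-03, -8.83590889e+01, -3.84562790e+01, -1.92333218e-04,
        5.08613492e-03,  3.86933561e-05]), 'tcp_pos': array([ 171.34434983, -600.7036998 ,  210.64967828]), 'ee_rot': array([ 7.98191458e-01, -6.02403598e-01, -4.03928505e-04, -3.70910661e-04]), 'force': array([-0.0567966 ,  0.34577482,  0.11178904]), 'moment': array([ 0.00244317,  0.03596819, -0.03261476]), 'width': 85.5498597760948}
```

View pics/top0.png

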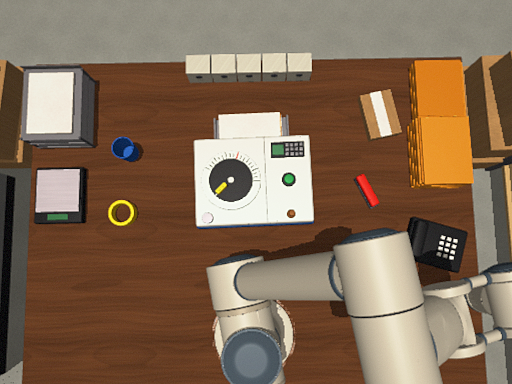

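View pics/side0.png

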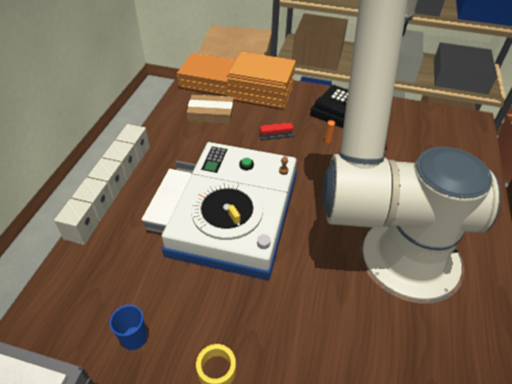

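```bash
cat > h.py <<'E'
import numpy as np, cv2
from scipy.spatial.transform import Rotation as R
def f_of(im): return 192/np.tan(np.radians(im["vfov"])/2)
def ray(im,u,v,fish=False):
    f=f_of(im); a=np.array([(u-im["cx"])/f,(v-im["cy"])/f])
    if fish:
        r=np.hypot(*a); s=np.sin(r)/r if r>0 else 1
        d=np.array([a[0]*s,a[1]*s,np.cos(r)])
    else: d=np.array([a[0],a[1],1.])
    return R.from_quat(im["orientation"]).apply([d[0],-d[1],-d[2]])
def onz(im,u,v,z,fish=False):
    d=ray(im,u,v,fish); o=np.array(im["origin"]); return o+d*(z-o[2])/d[2]
def proj(im,p,fish=False):
    q=R.from_quat(im["orientation"]).inv().apply(np.array(p)-im["origin"]); x,y,z=q[...,0],-q[...,1],-q[...,2]
    f=f_of(im)
    if fish:
        r=np.hypot(x,y); t=np.arctan2(r,z); return np.stack([im["cx"]+f*t*x/r,im["cy"]+f*t*y/r],-1)
    return np.stack([im["cx"]+f*x/z,im["cy"]+f*y/z],-1)
def crop(im,u0,v0,w,h,k,name):
    cv2.imwrite(name,cv2.resize(im["pixels"][v0:v0+h,u0:u0+w,::-1],None,fx=k,fy=k,interpolation=cv2.INTER_CUBIC))
E
python3 - <<'E'
from h import *
t=dict(np.load("pics/top0.npz")); s=dict(np.load("pics/side0.npz"))
crop(t,188,100,132,132,4.5,"pics/topc.png"); crop(s,140,130,170,150,4,"pics/sidec.png")
for n,uv,z in [("dial",(231,180),120),("button",(289,180),122),("cornBL",(196,228),100),("BR",(313,222),100),("TL",(194,141),100),("TR",(310,136),100),("stamp",(291,213),158),("dish",(208,217),122)]:
    print(n,onz(t,*uv,z).round(1))
print(onz(s,330,131,40))
E
```

```text
dial [526.3  62.8 120. ]
button [ 522.  -131.3  122. ]
cornBL [369.3 183.3 100. ]
BR [ 381.2 -209.3  100. ]
TL [667.3 189.4 100. ]
TR [ 676.8 -209.2  100. ]
stamp [ 408.6 -132.4  158. ]
dish [403.7 140.3 122. ]
[ 303.33283659 -445.37454577   40.        ]
```

View pics/topc.png

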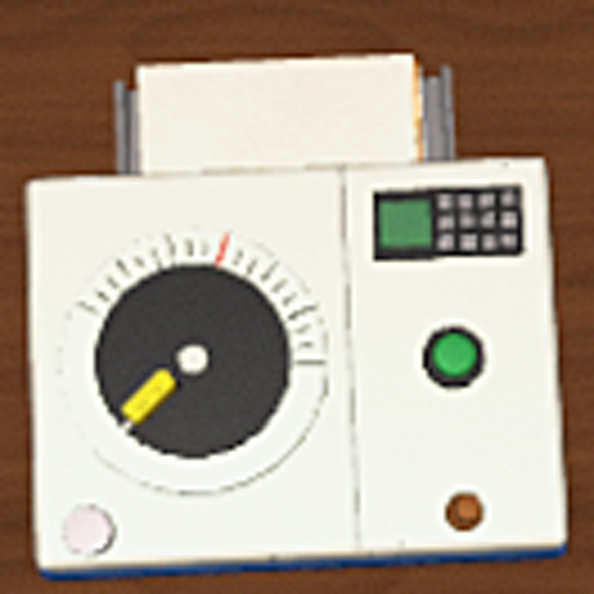

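View pics/sidec.png

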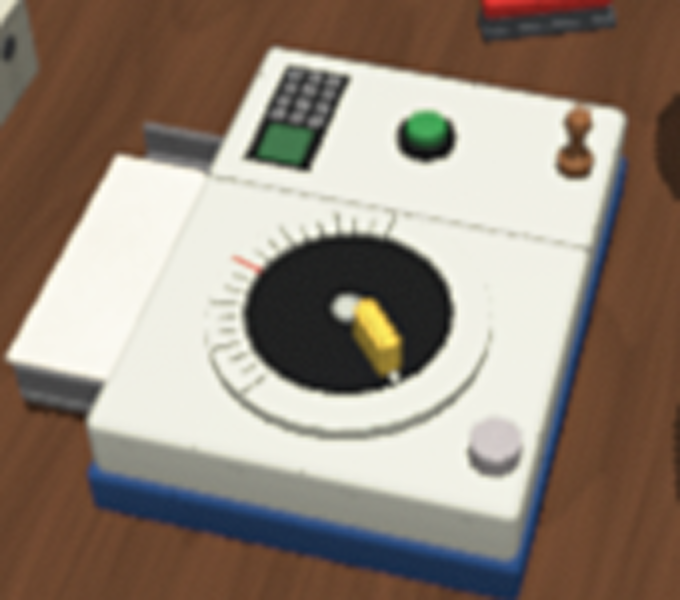

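```bash
cat >> h.py <<'E'
def down(phi):
    c,s=np.cos(phi),np.sin(phi)
    return R.from_matrix(np.array([[c,s,0],[s,-c,0],[0,0,-1]])).as_quat()
def shot(viewer,n,tag):
    im=viewer.get_image(n); np.savez(f"pics/{tag}.npz",**im); cv2.imwrite(f"pics/{tag}.png",im["pixels"][:,:,::-1]); return im
E
python3 - <<'E'
from h import *
from workcell import robot, viewer
robot.servo_line([171,-600,330],feed=200)
q=robot.solve_ik([500,62,300],down(0.8)); print(q)
robot.move_ptp([500,62,300],down(0.8))
robot.move_gripper(0,20)
s=robot.read_state(); print(s["time"],s["tcp_pos"],s["width"],robot.finger_overhang)
im=shot(viewer,"wrist","w1")
print(im["vfov"],im["cx"],im["cy"],im["origin"],R.from_quat(im["orientation"]).as_matrix().round(2))
E
```

```text
[ 4.79859078e-03  2.38997638e-01  1.50124785e+00 -4.44089210e-16
  1.40134717e+00 -7.95201409e-01]
4.225 [500.01750135  62.01109902 300.01190729] 0.2247379328288868 14.0
65.70646984690485 255.10499394627251 190.44035797733326 [450.47160975 109.55332172 463.45359635] [[ 0.7  -0.69 -0.2 ]
 [ 0.72  0.67  0.19]
 [-0.   -0.27  0.96]]
```

View pics/w1.png

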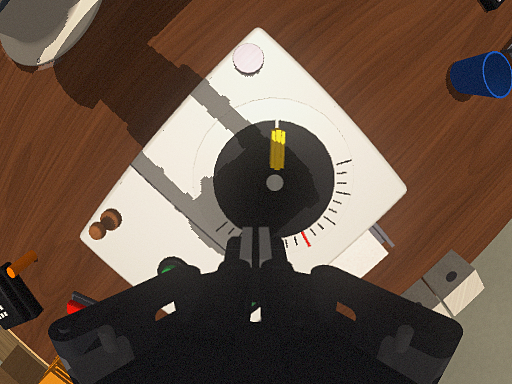

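```bash
cat > meas.py <<'E'
from h import *
def comps(mask,amin=4):
    n,l,st,c=cv2.connectedComponentsWithStats(mask.astype(np.uint8)); return [(st[i],c[i],l==i) for i in range(1,n) if st[i,4]>=amin]
def ptsz(im,m,z,fish):
    v,u=np.nonzero(m); return np.array([onz(im,a,b,z,fish) for a,b in zip(u,v)])
def col(im):
    p=im["pixels"].astype(int); r,g,b=p[...,0],p[...,1],p[...,2]
    return dict(red=(r>150)&(g<110)&(b<110)&(r-g>80), yel=(r>140)&(g>120)&(b<90), grn=(g>100)&(r<80)&(b<120)&(g-r>60))
E
python3 - <<'E'
from meas import *
for tag,fish,box in [("w1",True,(150,90,400,280)),("top0",False,(188,100,320,232)),("side0",False,(140,130,310,280))]:
    im=dict(np.load(f"pics/{tag}.npz")); C=col(im); print(tag)
    B=np.zeros((384,512),bool); B[box[1]:box[3],box[0]:box[2]]=1
    for k,z in (("red",116),("yel",150),("grn",122)):
        for st,c,m in comps(C[k]&B):
            P=ptsz(im,m,z,fish); print(k,st[4],c.round(1),P.mean(0).round(1), "depthz",)
    # dark disc
    g=im["pixels"].max(2)<75
im=dict(np.load("pics/w1.npz")); crop(im,180,90,190,160,4,"pics/w1c.png")
E
```

```text
w1
red 41 [305.1 238.3] [612.5  42.4 116. ] depthz
yel 186 [278.5 137.6] [489.8 105.6 150. ] depthz
yel 5 [272.2 149. ] [494.   92.4 150. ] depthz
yel 8 [272.  165.8] [507.   79.8 150. ] depthz
yel 4 [281.5 166.5] [514.7  86.6 150. ] depthz
yel 4 [276.5 169. ] [513.   80.8 150. ] depthz
grn 16 [165.2 270. ] [ 515.2 -125.8  122. ] depthz
top0
yel 65 [220.6 187.4] [497.9  95.3 150. ] depthz
grn 67 [288.6 178.4] [ 527.4 -130.2  122. ] depthz
side0
red 29 [268.8 130.3] [ 497.  -294.8  116. ] depthz
yel 84 [234.4 213.3] [492.8 106.5 150. ] depthz
grn 49 [246.1 161.6] [ 526.  -122.3  122. ] depthz
```

View pics/w1c.png

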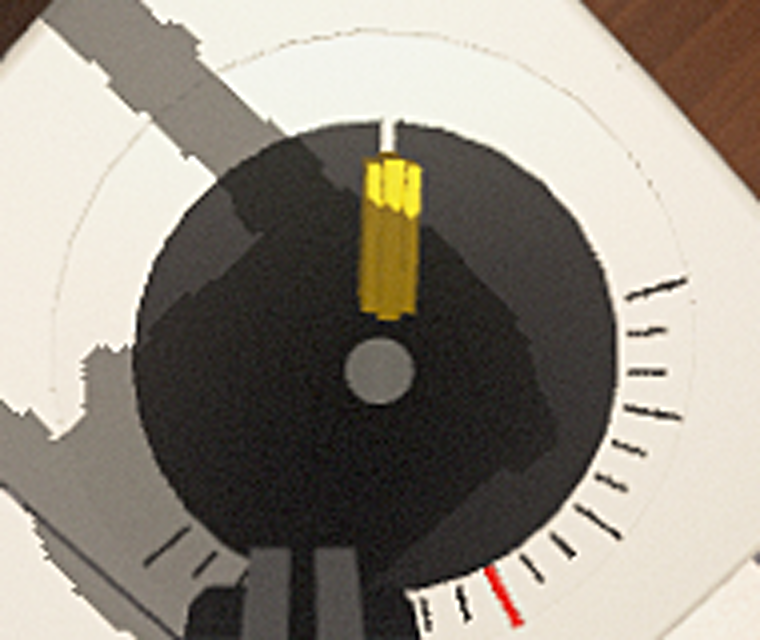

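```bash
python3 - <<'E'
from meas import *
from scipy.optimize import least_squares
im=dict(np.load("pics/w1.npz"))
g=cv2.cvtColor(im["pixels"],cv2.COLOR_RGB2GRAY).astype(float)
def fit(c0,z=120,im=im):
    c=np.array(c0,float)
    for it in range(4):
        E=[]
        for a in np.arange(-np.pi,np.pi,0.06):
            rr=np.arange(66,84,0.25)
            P=np.stack([c[0]+rr*np.cos(a),c[1]+rr*np.sin(a),np.full_like(rr,z)],-1)
            uv=proj(im,P,True).astype(np.float32)
            v=cv2.remap(g.astype(np.float32),uv[:,0:1],uv[:,1:2],cv2.INTER_LINEAR)[:,0]
            d=v[4:]-v[:-4]; i=d.argmax()
            if d[i]>40: E.append(P[i+2,:2])
        E=np.array(E)
        r=least_squares(lambda p:np.hypot(*(E-p[:2]).T)-p[2],[*c,74],loss="soft_l1"); c=r.x[:2]
    return r.x,len(E),np.abs(r.fun).mean()
print(fit((524,65)))
hub=onz(im,180+379/4,90+371/4,122,True); print("hub",hub)
c=fit((524,65))[0][:2]
for n,u,v,z in [("idx_out",277,119.7,120),("idx_in",276.8,127,120),("red_in",302.2,232,116),("red_out",309.7,246.6,116)]:
    p=onz(im,u,v,z,True)[:2]-c; print(n,np.hypot(*p),np.arctan2(p[1],p[0]))
E
```

```text
(array([528.33627086,  65.30624166,  73.51555124]), 92, np.float64(0.2976845266192475))
hub [529.26077555  65.32838523 122.        ]
idx_out 73.684064078631 2.337099145395694
idx_in 65.21228154680743 2.3351106644283073
red_in 77.2356882121034 -0.2590846106156246
red_out 101.35448027267492 -0.2646579928538039
```

```bash
cat > push.py <<'E'
from h import *
C=np.array([528.5,65.3]); Z=144
def pose(a,tan,z=Z,r=43):
    er=np.array([np.cos(a),np.sin(a)]); et=np.array([-er[1],er[0]])
    p=C+r*er+tan*et
    return [p[0],p[1],z],down(a)
E
python3 - <<'E'
from push import *
from workcell import robot, viewer
th0,tgt=2.336,-0.262
p,o=pose(th0,30,200); robot.move_ptp(p,o)
p,_=pose(th0,30); print("down",robot.servo_line(p,o,feed=100,stop_force=10))
p,_=pose(th0,19); print("touch",robot.servo_line(p,o,feed=50,stop_force=15))
hit=False
for a in np.linspace(th0,tgt+0.10,14)[1:]:
    p,o=pose(a,18); hit=robot.servo_line(p,o,feed=60,stop_force=20)
    f=robot.read_state()["force"]; print(round(a,2),hit,f.round(1),np.round(np.array(robot.read_state()["tcp_pos"])-p,1))
    if hit: break
if not hit:
    p,_=pose(a,28); robot.servo_line(p,o,feed=60)
    robot.servo_line([p[0],p[1],220],o,feed=150)
    robot.move_ptp([560,-50,300],down(0))
    shot(viewer,"wrist","w2"); shot(viewer,"top","top2")
print(robot.read_state()["time"])
E
```

```text
down False
touch False
2.14 False [ 0.2 -0.2  0.2] [-0.2 -0.  -0. ]
1.95 False [ 0.2 -0.2 -0.5] [-0.3 -0.2 -0. ]
1.76 False [ 0.2 -0.5 -0.6] [-0.3 -0.2 -0.1]
1.57 False [-0.8  0.2  0.2] [-0.4 -0.2 -0.1]
1.38 False [-0.  -1.9 -0.7] [-0.4 -0.2 -0.1]
1.18 False [ 0.1 -0.5 -1.4] [-0.4 -0.1 -0.1]
0.99 False [-0.6  0.4 -0.1] [-0.5 -0.1 -0.1]
0.8 False [-0.   0.5  0.5] [-0.5  0.  -0.1]
0.61 False [-1.  -0.8  0.8] [-0.5  0.1 -0.1]
0.41 False [-0.9 -0.7  0.8] [-0.4  0.1 -0.1]
0.22 False [-0.3 -0.6  0.5] [-0.4  0.2 -0.1]
0.03 False [ 0.7  1.6 -0.4] [-0.3  0.2 -0. ]
-0.16 False [-0.4 -0.5 -0.5] [-0.2  0.2 -0. ]
12.9417
```

View pics/w2.png

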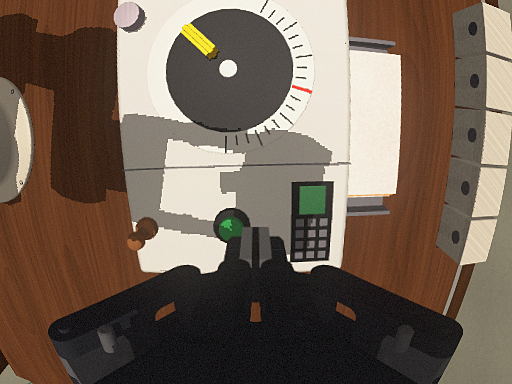

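```bash
python3 - <<'E'
from meas import *
w=dict(np.load("pics/w1.npz"))
for im,fish,L in [(w,True,[(247,232),(264,232),(247,240),(278,140),(277,160),(250,150),(275,183),(277,135)]),(dict(np.load("pics/w2.npz")),True,[(195,37),(205,46),(230,68),(250,240)])]:
  for u,v in L:
    d=ray(im,u,v,fish); fw=R.from_quat(im["orientation"]).apply([0,0,-1.]); D=im["depth"][v,u]
    print((u,v),D,(im["origin"]+d*D/(d@fw)).round(1))
t=dict(np.load("pics/top2.npz")); crop(t,188,100,132,132,4.5,"pics/top2c.png")
from workcell import robot; print(robot.read_state()["width"],robot.read_state()["tcp_pos"])
E
```

```text
(247, 232) 143.15366 [489.6  66.  331.2]
(264, 232) 142.66273 [495.2  72.  331.7]
(247, 240) 133.66882 [489.5  66.4 341. ]
(278, 140) 308.89584 [491.  103.6 151.8]
(277, 160) 314.56137 [505.8  88.1 152. ]
(250, 150) 343.9906 [481.1  71.4 119.7]
(275, 183) 352.72818 [529.8  65.3 121.7]
(277, 135) 307.86386 [486.5 106.4 151.4]
(195, 37) 277.62158 [496.9  96.9 151.8]
(205, 46) 280.839 [507.6  86.3 151.5]
(230, 68) 315.05243 [531.2  65.5 121.7]
(250, 240) 133.05113 [557.5 -39.3 340.5]
-0.30272832522158455 [559.61165573 -49.00226334 298.66618902]
```

View pics/top2c.png

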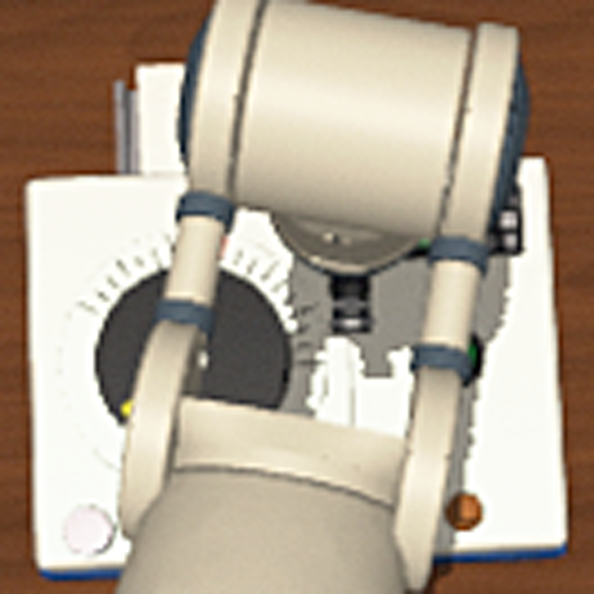

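```bash
python3 - <<'E'
from meas import *
im=dict(np.load("pics/w2.npz")); crop(im,190,180,140,110,5,"pics/w2c.png")
fw=R.from_quat(im["orientation"]).apply([0,0,-1.])
for u in (247,264):
  for v in range(216,244,3):
    d=ray(im,u,v,True);D=im["depth"][v,u]; print((u,v),D.round(1),(im["origin"]+d*D/(d@fw)).round(1))
E
```

```text
(247, 216) 380.1 [ 548.8 -116.6  105.7]
(247, 219) 373.9 [ 548.9 -118.   112.5]
(247, 222) 374.1 [ 548.9 -121.8  113.4]
(247, 225) 376.3 [ 548.8 -126.3  112.4]
(247, 228) 147.0 [555.7 -39.5 326. ]
(247, 231) 144.3 [555.8 -39.8 329. ]
(247, 234) 140.4 [555.9 -39.6 333. ]
(247, 237) 137.7 [556.  -39.9 335.9]
(247, 240) 133.5 [556.1 -39.4 340.1]
(247, 243) 131.5 [556.2 -39.9 342.3]
(264, 216) 385.1 [ 570.7 -118.4  100.9]
(264, 219) 386.1 [ 570.7 -122.5  101. ]
(264, 222) 386.6 [ 570.7 -126.5  101.7]
(264, 225) 389.2 [ 570.8 -131.3  100.3]
(264, 228) 148.1 [564.2 -39.9 325. ]
(264, 231) 143.5 [564.1 -39.5 329.7]
(264, 234) 140.7 [564.  -39.8 332.6]
(264, 237) 137.7 [563.9 -39.9 335.8]
(264, 240) 133.8 [563.8 -39.6 339.8]
(264, 243) 130.9 [563.7 -39.6 342.9]
```

View pics/w2c.png

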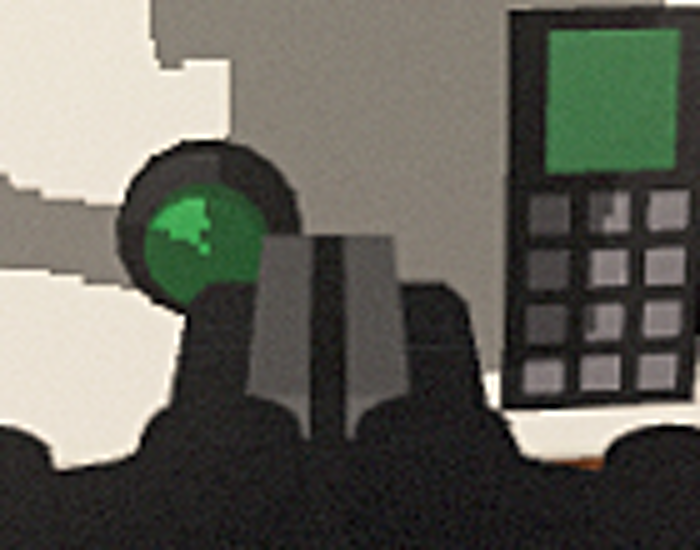

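```bash
python3 - <<'E'
from meas import *
im=dict(np.load("pics/w2.npz"))
fw=R.from_quat(im["orientation"]).apply([0,0,-1.])
tcp=np.array([559.6,-49,298.7])
for u,v in [(235,240),(235,247),(275,240),(230,260),(285,260),(200,275),(180,280),(120,300),(320,275),(255,240),(255,262),(255,300),(60,330),(450,330)]:
    d=ray(im,u,v,True);D=im["depth"][v,u]; print((u,v),(im["origin"]+d*D/(d@fw)-tcp).round(1))
E
```

```text
(235, 240) [-9.6  5.8 33.5]
(235, 247) [-9.2  5.1 39.8]
(275, 240) [ 9.8  5.5 32.8]
(230, 260) [-9.3 11.8 64.2]
(285, 260) [11.8 10.8 62.4]
(200, 275) [-19.7   9.9  72.5]
(180, 280) [-26.1  10.3  77.1]
(120, 300) [-43.6  10.1  91.4]
(320, 275) [23.8 10.  72.9]
(255, 240) [ 0.1  9.7 41.8]
(255, 262) [ 0.2  7.8 58.5]
(255, 300) [  0.1 -11.   59.2]
(60, 330) [-54.5  12.3 112.3]
(450, 330) [ 56.4  10.8 110.9]
```

```bash
sed -i 's/Z=144/Z=106/' push.py; python3 - <<'E'
from push import *
from workcell import robot, viewer
th0,tgt=2.336,-0.262
p,o=pose(th0,30,200); robot.move_ptp(p,o)
p,_=pose(th0,30); h=robot.servo_line(p,o,feed=100,stop_force=8); print("down",h,robot.read_state()["tcp_pos"])
if not h:
    for a in [th0,*np.linspace(th0,th0-0.3,3)[1:]]:
        p,o=pose(a,18); h=robot.servo_line(p,o,feed=50,stop_force=12)
        s=robot.read_state(); print(round(a,2),h,s["force"].round(1))
        if h: break
shot(viewer,"wrist","w3"); print(robot.read_state()["time"])
E
```

```text
down False [477.40744446  75.55392392 106.42848907]
2.34 False [-0.1  0.6  0.4]
2.19 False [ 0.4 -0.6 -0.2]
2.04 False [0.6 0.3 0.3]
16.975
```

View pics/w3.png

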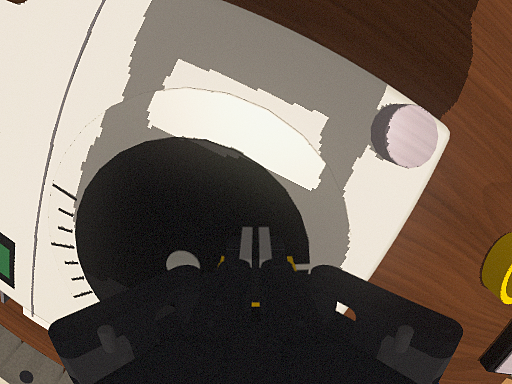

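```bash
python3 - <<'E'
from push import *
from workcell import robot, viewer
tgt=-0.262
hit=False
for a in np.linspace(2.036,tgt+0.10,11)[1:]:
    p,o=pose(a,18); hit=robot.servo_line(p,o,feed=65,stop_force=15)
    s=robot.read_state(); print(round(a,2),hit,s["force"].round(1),(s["tcp_pos"]-p).round(1))
    if hit: break
if not hit:
    p,_=pose(a,26); robot.servo_line(p,o,feed=80)
    robot.servo_line([p[0],p[1],180],o,feed=150)
    robot.move_ptp([565,-10,240],down(0))
    shot(viewer,"wrist","w4")
print(robot.read_state()["time"])
E
```

```text
1.82 False [ 0.   0.1 -0. ] [-0.1 -0.1 -0. ]
1.6 False [ 0.1 -0.4 -0.3] [-0.2 -0.2 -0. ]
1.38 False [-0.4 -0.1  0.1] [-0.3 -0.2 -0.1]
1.16 False [ 0.3 -1.  -0.1] [-0.3 -0.2 -0. ]
0.94 False [-0.3  0.9 -0.5] [-0.4 -0.1 -0.1]
0.72 False [-0.5 -0.  -0.6] [-0.3 -0.  -0. ]
0.5 False [-0.2  0.4 -0.4] [-0.3  0.1 -0. ]
0.28 False [0.6 0.5 0. ] [-0.3  0.1 -0. ]
0.06 False [0.3 0.3 0.8] [-0.2  0.1  0. ]
-0.16 False [-0.1  0.2 -0.4] [-0.2  0.2 -0. ]
22.1083
```

View pics/w4.png

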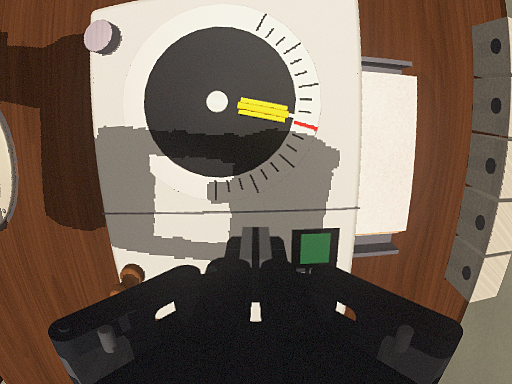

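```bash
cat > ang.py <<'E'
from meas import *
from scipy.optimize import least_squares
def samp(ch,im,c,r,a,z):
    P=np.stack([c[0]+r*np.cos(a),c[1]+r*np.sin(a),np.full_like(a,z)],-1)
    uv=proj(im,P,True).astype(np.float32)
    return cv2.remap(ch.astype(np.float32),uv[:,0:1],uv[:,1:2],cv2.INTER_CUBIC)[:,0]
def fitc(im,c0=(528.5,65.3)):
    g=cv2.cvtColor(im["pixels"],cv2.COLOR_RGB2GRAY).astype(np.float32); c=np.array(c0)
    for it in range(5):
        E=[]
        for a in np.arange(-np.pi,np.pi,0.05):
            rr=np.arange(66,82,0.25)
            P=np.stack([c[0]+rr*np.cos(a),c[1]+rr*np.sin(a),np.full_like(rr,120)],-1)
            uv=proj(im,P,True).astype(np.float32)
            v=cv2.remap(g,uv[:,0:1],uv[:,1:2],cv2.INTER_LINEAR)[:,0]
            d=v[4:]-v[:-4]; i=d.argmax()
            if d[i]>40: E.append(P[i+2,:2])
        E=np.array(E); r=least_squares(lambda p:np.hypot(*(E-p[:2]).T)-p[2],[*c,74],loss="soft_l1"); c=r.x[:2]
    return r.x
def angles(im,a0,w=0.3):
    c=fitc(im); print("circle",c.round(2)); p=im["pixels"].astype(np.float32)
    a=np.arange(a0-w,a0+w,0.002); out={}
    redness=p[...,0]-0.5*(p[...,1]+p[...,2]); white=p.min(2)
    for n,ch,z,rs in (("idx",white,120,(67,68,69,70,71)),("red",redness,116,(80,83,86,89,92,95))):
        L=[]
        for r in rs:
            v=samp(ch,im,c[:2],r,a,z); v=v-np.median(v)*1.0; v[v<0.4*v.max()]=0
            i=v.argmax(); k=np.abs(a-a[i])<0.05; L.append((v*a)[k].sum()/v[k].sum())
        out[n]=np.median(L); print(n,np.round(L,3),np.median(L).round(4))
    # same via world points relative to axis
    return out
E
python3 - <<'E'
from ang import *
im=dict(np.load("pics/w4.npz")); angles(im,-0.2)
crop(im,210,60,130,110,5.5,"pics/w4c.png")
E
```

```text
circle [528.56  65.33  73.57]
idx [ 0.053 -0.192 -0.19  -0.189 -0.188] -0.1887
red [-0.265 -0.268 -0.264 -0.265 -0.264 -0.265] -0.2647
```

View pics/w4c.png

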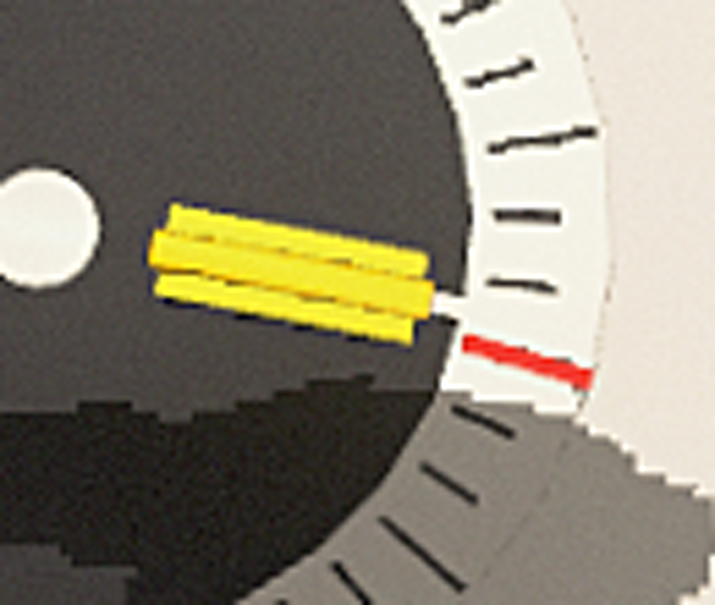

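```bash
cat > fin.py <<'E'
from ang import *; from push import *
from workcell import robot, viewer
def nudge(a,tag):
    o=down(a)
    p,_=pose(a,30,180); robot.move_ptp(p,o)
    p,_=pose(a,30); h=robot.servo_line(p,o,feed=120,stop_force=8)
    if h: print("down hit"); return
    p,_=pose(a,18); h=robot.servo_line(p,o,feed=40,stop_force=12)
    s=robot.read_state(); print("push",h,s["force"].round(1),(s["tcp_pos"]-p).round(2))
    p,_=pose(a,28); robot.servo_line(p,o,feed=80)
    robot.servo_line([p[0],p[1],180],o,feed=150)
    robot.move_ptp([565,-10,240],down(0))
    im=shot(viewer,"wrist",tag); print(angles(im,-0.24)); crop(im,210,60,130,110,5.5,f"pics/{tag}c.png")
    print(robot.read_state()["time"])
E
python3 -c "
from fin import *
nudge(-0.236,'w5')"
```

```text
push False [-0.7  0.2  0. ] [ 0.   -0.29  0.21]
circle [528.55  65.39  73.57]
idx [-0.037 -0.276 -0.284 -0.281 -0.282] -0.2814
red [-0.266 -0.268 -0.265 -0.265 -0.265 -0.265] -0.2649
{'idx': np.float64(-0.2813895226291353), 'red': np.float64(-0.26494166727435997)}
25.3333
```

View pics/w5c.png

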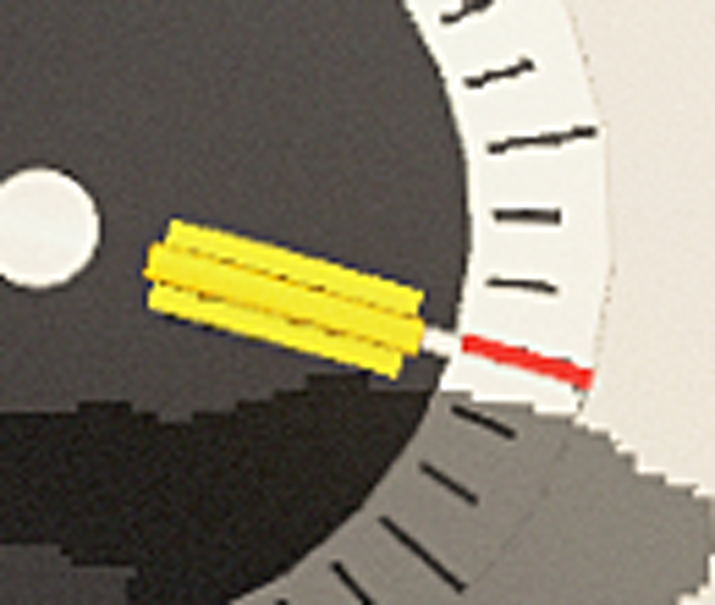

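```bash
sed -i 's/(67,68,69,70,71)/(68.5,69.5,70.5,71.5)/' ang.py; python3 - <<'E'
from fin import *
a=-0.27; o=down(a)
p,_=pose(a,-32,180); robot.move_ptp(p,o)
p,_=pose(a,-32); h=robot.servo_line(p,o,feed=120,stop_force=8); print("down",h)
if not h:
    for t in (-23,-21.5,-20.5):
        p,_=pose(a,t); robot.servo_line(p,o,feed=40,stop_force=12)
        im=shot(viewer,"wrist",f"w6_{-t}"); print(t,angles(im,-0.26,0.1))
    crop(im,180,60,170,150,4,"pics/w6c.png")
print(robot.read_state()["time"],(robot.read_state()["tcp_pos"]-p).round(2))
E
```

```text
down False
circle [528.51  65.28  73.82]
idx [-0.287 -0.286 -0.286 -0.286] -0.2858
red [-0.269 -0.269 -0.269 -0.269 -0.269 -0.268] -0.2689
-23 {'idx': np.float64(-0.2858173947384187), 'red': np.float64(-0.2688546888664629)}
circle [528.54  65.3   73.8 ]
idx [-0.288 -0.287 -0.287 -0.287] -0.2872
red [-0.269 -0.27  -0.269 -0.269 -0.269 -0.27 ] -0.2693
-21.5 {'idx': np.float64(-0.2872252404101064), 'red': np.float64(-0.2692868895059912)}
circle [528.53  65.27  73.81]
idx [-0.286 -0.286 -0.286 -0.285] -0.2863
red [-0.268 -0.269 -0.268 -0.268 -0.269 -0.269] -0.2685
-20.5 {'idx': np.float64(-0.28625397192666857), 'red': np.float64(-0.26852954243728444)}
27.55 [-0.01  0.01 -0.04]
```

```bash
ls pics
```

```text
side0.npz
side0.png
sidec.png
top0.npz
top0.png
top2.npz
top2.png
top2c.png
topc.png
w1.npz
w1.png
w1c.png
w2.npz
w2.png
w2c.png
w3.npz
w3.png
w4.npz
w4.png
w4c.png
w5.npz
w5.png
w5c.png
w6_20.5.npz
w6_20.5.png
w6_21.5.npz
w6_21.5.png
w6_23.npz
w6_23.png
w6c.png
```

View pics/w6_20.5.png

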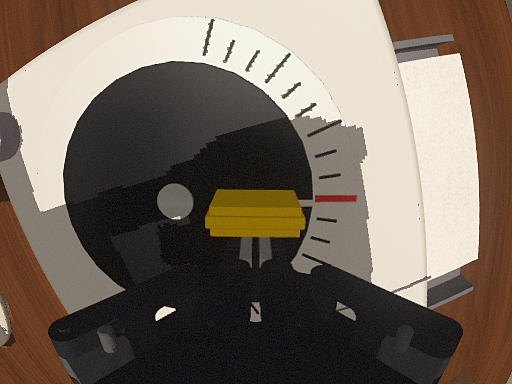

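```bash
python3 - <<'E'
from fin import *
import io,contextlib
a=-0.27; o=down(a); t=-20.5
def g(tag):
    with contextlib.redirect_stdout(io.StringIO()):
        r=angles(shot(viewer,"wrist",tag),-0.26,0.1)
    return r["idx"]-r["red"]
for k in range(14):
    e=g(f"w7_{k}"); print(round(t,2),round(e,4))
    if e>-0.003: break
    t+=0.5 if e<-0.014 else 0.3 if e<-0.009 else 0.18
    if t>-15.5: break
    p,_=pose(a,t); robot.servo_line(p,o,feed=20,stop_force=12)
print(robot.read_state()["time"])
E
```

```text
-20.5 -0.0178
-20.0 -0.0171
-19.5 -0.0173
-19.0 -0.0174
-18.5 -0.0175
-18.0 -0.0175
-17.5 -0.0106
-17.2 -0.006
-17.02 -0.0033
-16.84 0.0049
30.3
```

```bash
python3 - <<'E'
from fin import *
a=-0.27; o=down(a)
p,_=pose(a,-28); robot.servo_line(p,o,feed=80)
robot.servo_line([p[0],p[1],200],o,feed=200)
robot.move_ptp([560,-170,220],down(0))
im=shot(viewer,"wrist","w8"); crop(im,130,0,240,230,2.5,"pics/w8c.png")
C_=col(im)
p=im["pixels"].astype(int); m=(p[...,1]-p[...,0]>40)&(p[...,1]-p[...,2]>15)
for st,c,mm in comps(m,40):
    P=ptsz(im,mm,122,True); print(st,c.round(1),P.mean(0).round(1),(P.max(0)-P.min(0)).round(1),((P.max(0)+P.min(0))/2).round(1),im["depth"][int(c[1]),int(c[0])])
print(angles(im,-0.26,0.1)); print(robot.read_state()["time"])
E
```

```text
[ 315   85   34   40 1301] [331.6 105. ] [627.2 -96.4 122. ] [31.1 35.2  0. ] [627.3 -96.3 122. ] 267.2645
[203 125  34  34 842] [219.9 141.7] [ 528.3 -130.   122. ] [29.5 29.5  0. ] [ 528.  -129.9  122. ] 257.3722Traceback (most recent call last):
  File "<stdin>", line 11, in <module>
  File "ang.py", line 21, in angles
    c=fitc(im); print("circle",c.round(2)); p=im["pixels"].astype(np.float32)
  File "ang.py", line 18, in fitc
    E=np.array(E); r=least_squares(lambda p:np.hypot(*(E-p[:2]).T)-p[2],[*c,74],loss="soft_l1"); c=r.x[:2]
                     ~~~~~~~~~~~~~^^^^^^^^^^^^^^^^^^^^^^^^^^^^^^^^^^^^^^^^^^^^^^^^^^^^^^^^^^^^^
    return func(*args, **kwargs)
    vector_fun = VectorFunction(
        fun_wrapped,
    ...<6 lines>...
        workers=workers
    )
    self._update_fun()
    ~~~~~~~~~~~~~~~~^^
    self.f = self.fun_wrapped(xp_copy(self.x))
             ~~~~~~~~~~~~~~~~^^^^^^^^^^^^^^^^^
    return np.atleast_1d(self.fun(x))
                         ~~~~~~~~^^^
    return self.f(x, *self.args, **self.kwargs)
           ~~~~~~^^^^^^^^^^^^^^^^^^^^^^^^^^^^^^
  File "ang.py", line 18, in <lambda>
    E=np.array(E); r=least_squares(lambda p:np.hypot(*(E-p[:2]).T)-p[2],[*c,74],loss="soft_l1"); c=r.x[:2]
                                                       ~^~~~~~
ValueError: operands could not be broadcast together with shapes (0,) (2,)
```

View pics/w8c.png

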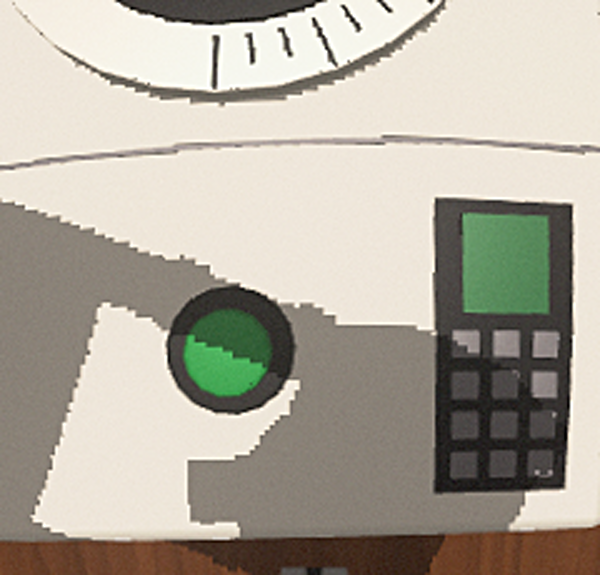

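```bash
python3 - <<'E'
from fin import *
robot.move_ptp([565,-30,240],down(0))
im=shot(viewer,"wrist","w9"); A=angles(im,-0.26,0.1); print(A,robot.read_state()["time"])
if abs(A["idx"]-A["red"])<0.012:
    o=down(0)
    robot.move_ptp([528.2,-130,140],o)
    robot.servo_line([528.2,-130,102],o,feed=80,stop_force=6); print(robot.read_state()["tcp_pos"],robot.read_state()["time"])
    h=robot.servo_line([528.2,-130,84],o,feed=15,stop_force=9)
    s=robot.read_state(); print("press",h,s["tcp_pos"],s["force"],s["time"])
    robot.dwell(0.2); s=robot.read_state(); print(s["tcp_pos"],s["force"]); shot(viewer,"wrist","w10")
E
```

```text
circle [528.55  65.3   73.65]
idx [-0.26  -0.257 -0.258 -0.26 ] -0.2593
red [-0.266 -0.264 -0.264 -0.266 -0.265 -0.264] -0.2644
{'idx': np.float64(-0.2592922419229736), 'red': np.float64(-0.2644114313627305)} 32.7417
[ 528.48406413 -129.82909989  102.32011962] 34.0
press True [ 528.61823033 -130.1284728    95.78524349] [-1.88353748  1.34981187 13.35648356] 34.6167
[ 528.62540328 -130.13007962   95.78609812] [-2.02122204  0.9163266  12.87908259]
```

```bash
sleep 1
```

```text
(no output)
```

View pics/w10.png

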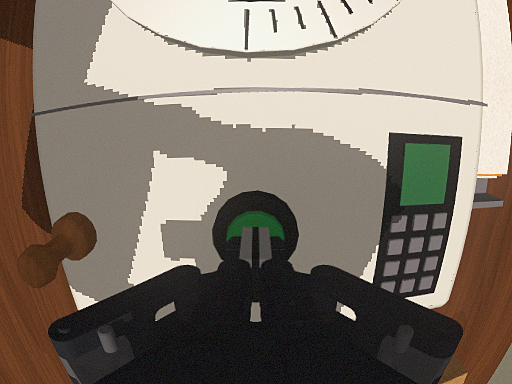

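```bash
python3 - <<'E'
from meas import *
for tag in ("w8","w10"):
    im=dict(np.load(f"pics/{tag}.npz")); fw=R.from_quat(im["orientation"]).apply([0,0,-1.])
    p=im["pixels"].astype(int); m=(p[...,1]-p[...,0]>40)&(p[...,1]-p[...,2]>15)
    for st,c,mm in comps(m,40):
        mm=cv2.erode(mm.astype(np.uint8),np.ones((5,5)))>0
        v,u=np.nonzero(mm); Z=[(im["origin"]+ray(im,a,b,True)*im["depth"][b,a]/(ray(im,a,b,True)@fw))[2] for a,b in zip(u,v)]
        print(tag,c.round(0),np.median(Z).round(2),len(Z))
    for u,v in [(255,200),(300,225),(120,200),(240,60)]: print((u,v),(im["origin"]+ray(im,u,v,True)*im["depth"][v,u]/(ray(im,u,v,True)@fw)).round(1))
E
```

```text
w8 [332. 105.] 102.22 1014
w8 [220. 142.] 122.73 322
(255, 200) [ 559.2 -190.2  101.9]
(300, 225) [ 622.  -260.    -1.1]
(120, 200) [ 414.8 -191.2  101. ]
(240, 60) [545.5 -54.6 101.3]
w10 [424. 174.] 102.17 2221
w10 [255. 224.] 116.49 403
(255, 200) [ 528.6 -108.2  113. ]
(300, 225) [ 554.8 -127.5  100.5]
(120, 200) [ 447.5 -112.4  101. ]
(240, 60) [520.8 -35.6 101. ]
```

Depth puts the button's top at 122.7 mm when up and 116.5 mm now, about 6 mm lower, so it is fully down. Next I lift off, clear the feeder and check everything.

```bash
python3 - <<'E'
from fin import *
o=down(0)
robot.servo_line([528.2,-130,180],o,feed=120)
robot.move_ptp([565,-30,260],o)
im=shot(viewer,"wrist","w11"); print(angles(im,-0.26,0.1))
crop(im,210,40,130,110,5,"pics/w11c.png")
robot.move_ptp([560,-170,260],o)
im=shot(viewer,"wrist","w12")
p=im["pixels"].astype(int); m=(p[...,1]-p[...,0]>40)&(p[...,1]-p[...,2]>15); fw=R.from_quat(im["orientation"]).apply([0,0,-1.])
for st,c,mm in comps(m,40):
    mm=cv2.erode(mm.astype(np.uint8),np.ones((5,5)))>0
    v,u=np.nonzero(mm); Z=[(im["origin"]+ray(im,a,b,True)*im["depth"][b,a]/(ray(im,a,b,True)@fw))[2] for a,b in zip(u,v)]
    print(c.round(0),np.median(Z).round(2))
shot(viewer,"side","side12")
print(robot.read_state()["time"],robot.read_state()["force"])
E
```

```text
circle [528.58  65.32  73.65]
idx [-0.259 -0.258 -0.26  -0.261] -0.2598
red [-0.266 -0.266 -0.265 -0.266 -0.266 -0.264] -0.2657
{'idx': np.float64(-0.259795043964004), 'red': np.float64(-0.2656766845548435)}
[323. 103.] 102.2
[225. 136.] 122.99
37.0833 [0.52342005 0.54393401 0.5107485 ]
```

View pics/w11c.png

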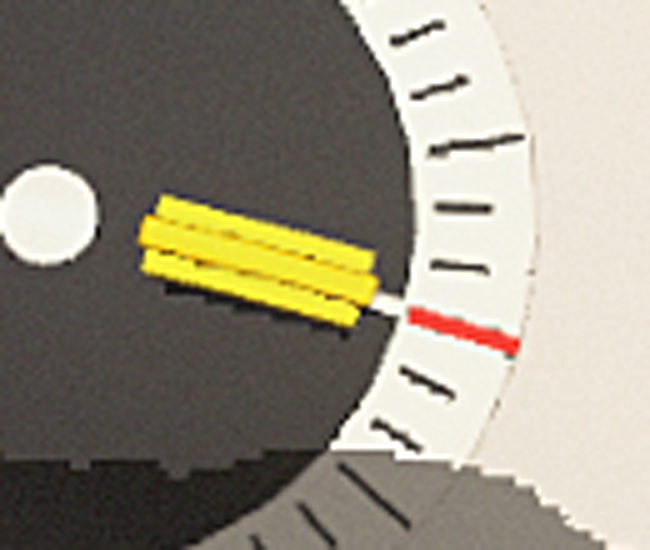

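View pics/side12.png

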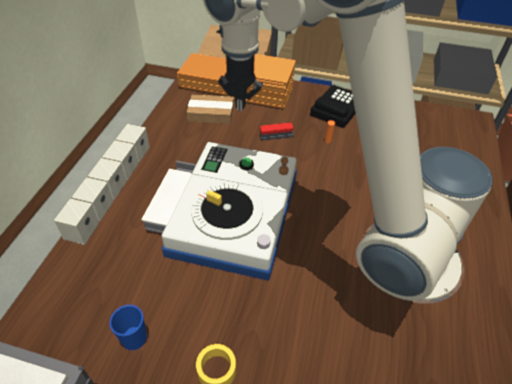

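```bash
python3 -c "
from workcell import robot, sign_off
sign_off()"
```

```text
the job is handed in; nothing more can be done
```

The dial's index mark is on the red line, the start button was pressed fully down and came back up afterwards, and the job is handed in at about 37 s.

**What I did**
- I pushed the tab clockwise with closed fingertips until it went about 0.017 rad past the red line. I then nudged it back from the other side, checking the wrist camera at each step, and only then pressed the button.

**Last checks**
- **Dial:** the index mark read -0.260 rad and the red line -0.265 rad. That is about 0.4 mm apart at the mark, and the same before and after the press.
- **Button:** its top measured 122.7 mm before, 116.5 mm while pressed at about 13 N (fully down is 6 mm), and 123.0 mm after I lifted off.
- **Loose things:** in the last side view everything looks where it stood at the start. I compared this by eye and did not measure it.
- **Robot:** the arm is clear of the feeder and the tool reads no load.

**What failed or disagreed**
- **First push missed:** the fingers passed over the tab without moving anything.
- **Cause:** in the wrist camera's depth image the closed fingertips sit about 25 mm behind the TCP, not 14 mm ahead as stated. I worked from the measured position after that. The button contact suggests the true offset is nearer 20 mm.

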